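# Push two honey jars back into the display row

### The arm

A 6-joint arm with a two-finger parallel gripper is mounted at the origin on the work surface. World frame = base frame: x ahead of the robot, y to its left, z up, the work surface at z = 0. Lengths are in m, angles in rad, forces in N, time in s.
With the tool pointing down it reaches from about 0.275 to 0.825 m from the base axis. Payload 5.2 kg.
Tool frame: the origin (TCP) lies midway between the tips of the shut fingers; the grasp point (between the pads) lies 19 mm behind it; z points along the fingers, y is the line along which they close (so a half turn about z gives the same grasp; the last joint's range is limited). The gripper opens to 93 mm and grips with 3 to 60 N. Pads are 15 mm wide; open, the fingers measure 128 mm over their backs; the gripper's body (75 mm by 188 mm) begins 65 mm behind the grasp point.
Start: joints at [1.119, 0.259, 1.535, -0, 1.348, -0.203], TCP at [0.135, 0.533, 0.219] pointing down, gripper open.
Joint ranges: [-3.14, 3.14], [-0.91, 2.08], [0.19, 2.58], [-1.22, 4.36], [0.22, 2.71], [-3.12, 3.12]. Speed limits (rad/s): [2.57, 2.57, 3.14, 3.14, 3.14, 3.14].

### API

Orientations are given as a unit quaternion [x, y, z, w].
In Python, from plant import robot gives the robot as it stands.
- The arm moves only by the tool carry_out, never from a script. Its argument "targets" is a list of rows, each a list of 6 numbers: the shift along the tool's x, y, z each as a share of 0.4 m, from -1 to 1, then the turn, a rotation vector about the tool's x, y, z each as a share of 90 degrees, from -1 to 1. In form: [[tx, ty, tz, rx, ry, rz], ...]. A call has 1 to 12 rows; each row is the pose to reach, as a shift and turn from the pose commanded when the call began, along the tool's axes at that moment; what a row does not reach only later rows make up. A row lasts 1/10 s, in which the tool goes at most 50 mm and 8.59 degrees, less where a joint would pass 70% of its speed; a pose out of reach is approached as far as the arm can. A call with a number of a shift or a turn outside -1 to 1 is refused whole. A call with a gripper value outside its range is refused whole. "claw" is the opening, from -1 (shut) to 1 (fully open), set as the call begins (left out, the last holds). The fingers move at their own pace and stop on an object; "squeeze" is the grip in N (left out, the last holds). Time passes only in rows, so rows that repeat a pose let the fingers close. It gives the time, the measured TCP pose, the force, the opening and the grip force at its end, in the units of the state.
- robot.observe(): the state, without advancing time (a new reading comes with each control period).
- robot.snapshot(name): name is "scene" or "side" or "wrist"; returns (picture, depth): 384x512x3 uint8, red, green, blue; 384x512 float32, m along the optical axis (not along the pixel's ray), 0 where there is no reading.
- robot.camera_params(name): a dict with "fx", "fy", "cx", "cy" (pixels), "camera_from_world" (4x4, takes a point from world to camera coordinates). Camera axes: x right, y down, z forward; pixel columns grow to the right and rows downward; lengths in m; the calibration is good to about 2 mm. A picture is of the moment at which its call begins: read the wrist's pose just before it. camera_params takes no time and is no camera call; for the wrist camera it gives the pose at the moment of the call.
- robot.close_job(): hands the job in; it is judged then, once.
The state is a dict: "time_s": time; "joint_positions": joint angles; "joint_velocities": joint speeds; "tau": joint torques, N m; "eef_pos": TCP position; "orientation": TCP orientation; "force": force on the tool from outside, world axes, zero at the start; "wrist_torque": the same for the moment, N m; "gripper_width": finger opening in m; "grasp_force": force on a finger pad.
Only numpy, scipy, OpenCV 4.12 (cv2) and the standard library are available. Lean on these libraries where they do the work, as an engineer would, in place of code of your own. Each camera call takes 0.05 s, during which the arm holds its last target. There are 200 camera calls.

### The job

Two honey jars with yellow lids stand out of line in front of the display row. Push each one gently along the counter, without gripping or lifting it, into one of the two empty places marked by yellow tape lines, until it touches the wooden stop rail and stands upright between the lines, one jar to a place. Leave the other jars, the bottle and the pot where they are.

Things in the scene. Friction and masses are not known exactly. Their poses are not given: they have to be found in the camera images.
- honey_a: Loose honey jar: amber, orange label, yellow lid; upright cylinder 68 mm in diameter, 70 mm tall (full width up to 51 mm), 0.2 to 0.42 kg. Slides under some 1 to 5 N; pushed below 50 mm it does not tip. Origin: centre of its underside, z up. Starts on the left half (positive y), 100 mm or more in front of the row. Both honey jars are alike; either may go in either place.
- honey_b: Loose honey jar: amber, orange label, yellow lid; upright cylinder 68 mm in diameter, 70 mm tall (full width up to 51 mm), 0.2 to 0.42 kg. Slides under some 1 to 5 N; pushed below 50 mm it does not tip. Origin: centre of its underside, z up. Starts on the right half (negative y), 100 mm or more in front of the row. Both honey jars are alike; either may go in either place.
- place_left: Marked empty place on the rail's left half: two yellow tape lines flat on the counter, running out from the rail, 90 mm apart inside (each 6 x 75 mm), and a yellow price tag on the rail. Fixed, no height. Origin: on the counter midway between the lines, 35 mm in front of the rail's front face (a jar touching the rail is 1 mm beyond it); +x points at the rail, away from the robot, y left along it.
- place_right: Marked empty place on the rail's right half: two yellow tape lines flat on the counter, running out from the rail, 90 mm apart inside (each 6 x 75 mm), and a yellow price tag on the rail. Fixed, no height. Origin: on the counter midway between the lines, 35 mm in front of the rail's front face (a jar touching the rail is 1 mm beyond it); +x points at the rail, away from the robot, y left along it.
- rail: Fixed dark wooden stop rail, 480 mm long (its y), 20 mm thick (its x), 35 mm high, beyond the row as seen from the robot. Origin: centre of its underside; +x away from the robot. Four jar places along it, at about y = +175, +60, -60, -175 mm of its frame (10 mm off at most): a marked place and a jam jar on each half.
- jam_left: Loose jam jar, dark red with red lid; stands upright against the rail in one of its four places, on the left half. 68 mm diameter, 70 mm tall, about 0.32 kg. Origin: centre of its underside. To be left alone.
- jam_right: Loose jam jar, almost black with black lid; stands upright against the rail in one of its four places, on the right half. 68 mm diameter, 70 mm tall, about 0.32 kg. Origin: centre of its underside. To be left alone.
- oil: Loose amber oil bottle with green cap, 52 mm diameter, 150 mm tall, 0.3 kg, to the left of the work. Origin: centre of its underside. To be left alone.
- pot: Loose white ceramic pot with a wooden lid, 52 mm diameter, 55 mm tall, 0.2 kg, to the right of the work. Origin: centre of its underside. To be left alone.
Things that resemble listed ones, but are neither listed nor needed, are in the scene too. What is shaped like the honey_a but green or pink is not meant. Leave any pink look-alike of the honey_b alone.

How it is judged:
By the outcome, as a careful person would: the job done as asked, in the order asked, and still so for the second after the job is handed in, with the robot touching nothing.
It also fails if it takes over 72 s, if anything falls off the work surface, if the arm or the gripper's body presses on something with over 40 N, if the wrist force passes 120 N, or if a joint passes its speed limit or range.

## Working session

There is one attempt and no reset: what is moved stays moved. The work goes in short steps, Python scripts to look and compute and a tool call to move; the robot and the scene stay as the last step left them, time stands still between calls to the robot, and variables do not carry over. Pictures are saved under pics/ and viewed, at most 10 in all, crops included, and the job is handed in when it is done.

Besides the shell and the picture viewer there is one more tool, called after "Request:" as a command line: name --pt "numbers of a row" for each row, then --argument value for the rest. carry_out: Moves the arm, as the interface text tells. Shift numbers are shares of 0.4 m and turn numbers shares of 90 degrees, none past 1 either way. Its arguments: {"type":"object","properties":{"targets":{"type":"array","items":{"type":"array","items":{"type":"number","minimum":-1,"maximum":1}}},"claw":{"type":"number"},"squeeze":{"type":"number"}},"required":["targets"]}

```bash
mkdir -p pics
cat > h.py <<'E'
import numpy as np, cv2
from plant import robot
def shot(cam,fn):
    P=robot.camera_params(cam); im,d=robot.snapshot(cam)
    cv2.imwrite(f'pics/{fn}.png',im[:,:,::-1]); np.savez(f'pics/{fn}.npz',im=im,d=d,**P); return P,im,d
def world(P,d):
    v,u=np.mgrid[:d.shape[0],:d.shape[1]]
    c=np.stack([(u-P['cx'])/P['fx']*d,(v-P['cy'])/P['fy']*d,d,np.ones_like(d)],-1)
    return (c@np.linalg.inv(P['camera_from_world']).T)[...,:3]
E
python3 - <<'E'
from h import *
a=shot('scene','scene1')[1]; b=shot('side','side1')[1]
o=robot.observe(); print(o['time_s'],o['eef_pos'],o['orientation'],o['gripper_width'])
for c in('scene','side'):
    M=np.linalg.inv(robot.camera_params(c)['camera_from_world']); print(c,M.round(3).tolist())
E
```

```text
0.1 [0.13519321 0.53263087 0.21792189] [ 1.24059729e-01  9.92274425e-01 -7.67153610e-04 -2.47378698e-04] 0.09273660609683661
scene [[-0.016, 0.659, -0.752, 1.14], [1.0, 0.008, -0.014, 0.025], [-0.003, -0.752, -0.659, 0.591], [0.0, 0.0, 0.0, 1.0]]
side [[-0.883, -0.296, 0.364, 0.233], [-0.469, 0.572, -0.672, 0.525], [-0.009, -0.765, -0.644, 0.567], [0.0, 0.0, 0.0, 1.0]]
```

View pics/scene1.png

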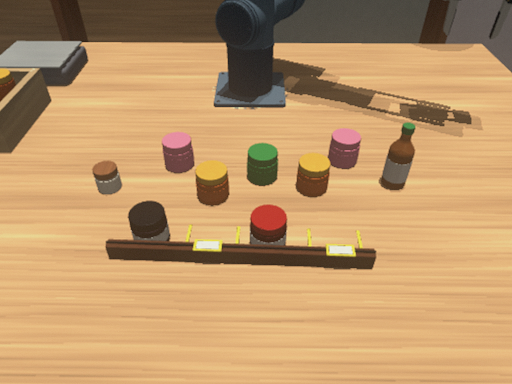

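View pics/side1.png

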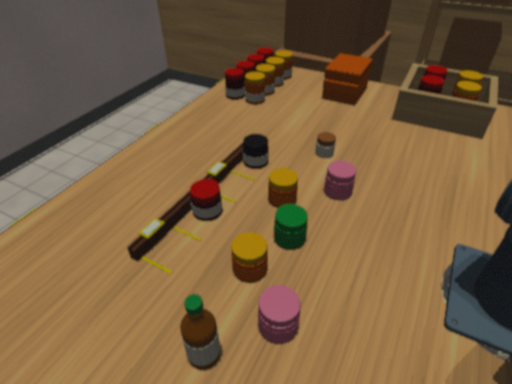

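Scene view: the yellow-lid honeys are at (313,175), which is honey_a with y>0, and (212,183), which is honey_b. Look-alikes are green (262,163) and pink (178,150) and (345,147); more yellow lids sit in the far tray and stack. Only the two amber jars with yellow lids in front of the row fit the description. The marked places are at tags (341,250) and (207,245).

Run:
```python
from h import *
from scipy.optimize import least_squares
def load(n):
    z=np.load(f'pics/{n}.npz'); return dict(z),z['im'],z['d']
for n in('scene1','side1'):
    P,im,d=load(n); W=world(P,d); hsv=cv2.cvtColor(im,cv2.COLOR_RGB2HSV)
    X,Y,Z=W[...,0],W[...,1],W[...,2]
    m=((d>0)&(Z>.012)&(Z<.2)&(X>.25)&(X<.85)&(abs(Y)<.40)).astype(np.uint8)
    # top-lid points -> circle centres
    k,l,s,c=cv2.connectedComponentsWithStats(((Z>.046)&(m>0)).astype(np.uint8))
    for i in range(1,k):
        if s[i,4]<60: continue
        q=W[l==i]; zt=np.percentile(q[:,2],95); t=q[q[:,2]>zt-.006]
        (cx,cy),r=cv2.minEnclosingCircle(t[:,:2].astype(np.float32))
        h=np.median(hsv[(l==i)&(Z>zt-.006)],0)
        print(n,c[i].round(),'z',zt.round(3),'c',round(cx,4),round(cy,4),'r',round(r,4),'hsv',h)
    y=(hsv[...,0]>22)&(hsv[...,0]<34)&(hsv[...,1]>190)&(hsv[...,2]>150)&(abs(Z)<.007)&(X>.4)&(X<.85)&(abs(Y)<.4)
    k,l,s,c=cv2.connectedComponentsWithStats(y.astype(np.uint8),connectivity=8)
    for i in range(1,k):
        if s[i,4]<12: continue
        q=W[l==i]; mu=q.mean(0); dr=np.linalg.svd(q-mu)[2][0] if len(q)<3000 else 0
        print(n,'tape',c[i].round(),s[i,4],mu.round(4),dr.round(3),q[:,0].min().round(3),q[:,0].max().round(3))
    t=(Z>.029)&(Z<.04)&(X>.55)&(X<.85)&(hsv[...,2]<110)&(abs(Y)<.3)
    q=W[t]; print(n,'rail top',len(q),np.polyfit(q[:,1],q[:,0],1),q.min(0).round(3),q.max(0).round(3))
f=lambda n,x,y,w,h:cv2.resize(cv2.imread(f'pics/{n}.png')[y:y+h,x:x+w],None,fx=2.6,fy=2.6,interpolation=2)
cv2.imwrite('pics/crop1.png',f('scene1',95,120,300,150))
```

```text
scene1 [402. 151.] z 0.149 c 0.4352 0.3257 r 0.0139 hsv [ 54. 112. 144.]
scene1 [346. 140.] z 0.072 c 0.3525 0.2241 r 0.0351 hsv [174.  98. 230.]
scene1 [177. 144.] z 0.072 c 0.3727 -0.1592 r 0.0337 hsv [174.  97. 231.]
scene1 [263. 156.] z 0.072 c 0.4144 0.0347 r 0.0336 hsv [ 57. 123. 151.]
scene1 [314. 166.] z 0.072 c 0.4508 0.1434 r 0.0339 hsv [ 21. 171. 231.]
scene1 [105. 169.] z 0.057 c 0.4575 -0.3007 r 0.0255 hsv [ 13. 144. 164.]
scene1 [212. 174.] z 0.072 c 0.4807 -0.0726 r 0.0342 hsv [ 21. 171. 231.]
scene1 [147. 217.] z 0.072 c 0.6072 -0.1779 r 0.0338 hsv [14. 98. 67.]
scene1 [269. 221.] z 0.072 c 0.6145 0.0433 r 0.0344 hsv [  2. 191. 193.]
scene1 rail top 1711 [0.0393348  0.65878159] [ 0.61  -0.247  0.029] [0.676 0.231 0.04 ]
side1 [255. 144.] z 0.071 c 0.6076 -0.1759 r 0.0339 hsv [90.  35.5 25.5]
side1 [326. 137.] z 0.057 c 0.4583 -0.2995 r 0.0263 hsv [ 14. 168. 111.]
side1 [341. 172.] z 0.071 c 0.3743 -0.1576 r 0.0349 hsv [172. 114. 166.]
side1 [283. 180.] z 0.071 c 0.4807 -0.0691 r 0.0333 hsv [ 22. 240. 165.]
side1 [205. 192.] z 0.071 c 0.616 0.046 r 0.034 hsv [  1. 236. 136.]
side1 [291. 219.] z 0.071 c 0.416 0.0353 r 0.0341 hsv [ 68. 215. 104.]
side1 [249. 249.] z 0.071 c 0.4514 0.1453 r 0.0335 hsv [ 22. 240. 165.]
side1 [279. 307.] z 0.071 c 0.3524 0.2271 r 0.033 hsv [172. 112. 166.]
side1 [198. 328.] z 0.15 c 0.435 0.3268 r 0.0124 hsv [ 69. 197. 101.]
side1 tape [244. 175.] 23 [ 0.6055 -0.1075  0.0013] [-0.999  0.038 -0.001] 0.573 0.637
side1 tape [229. 199.] 21 [ 0.5939 -0.0112  0.0009] [-0.999  0.042 -0.002] 0.577 0.61
side1 tape [188. 234.] 58 [0.6135 0.1264 0.0007] [-0.999  0.052  0.013] 0.581 0.649
side1 tape [158. 265.] 82 [0.6155 0.2224 0.0009] [-1.     0.028 -0.009] 0.582 0.651
side1 rail top 953 [0.08636868 0.64103116] [ 0.574 -0.197  0.029] [0.676 0.235 0.04 ]
```

View pics/crop1.png

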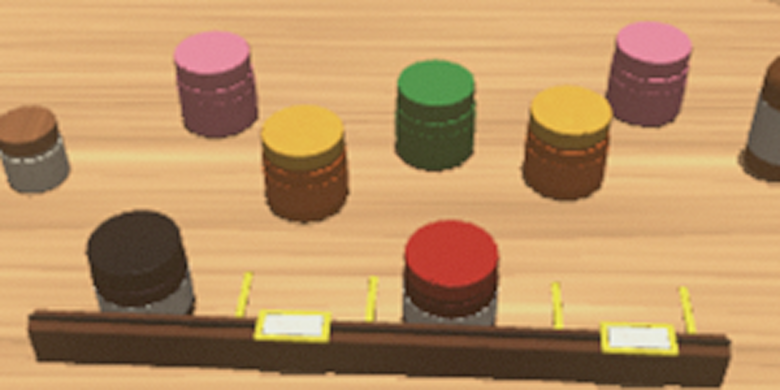

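Crop: the two yellow-lid amber jars are at crop (305,160) and (568,140). The pink (215,80; 650,75) and green (435,115) jars are decoys. Tape pairs are beside the red jam (right place) and at the far right of the image (left place). Both views agree to about 2 mm, with tops at z≈71 mm.

Plan: half-close the fingers to a 40 mm gap as a cradle and push from behind.

```bash
cat >> h.py <<'E'
from scipy.spatial.transform import Rotation as Rn
def go(x,y,z,fwd_deg=None):
    o=robot.observe(); R=Rn.from_quat(o['orientation']); t=R.inv().apply(np.array([x,y,z])-o['eef_pos'])/.4
    r=np.zeros(3)
    if fwd_deg is not None:
        a=np.radians(fwd_deg); X=np.array([-np.cos(a),-np.sin(a),0]); Z=np.array([0,0,-1.]); T=np.stack([X,np.cross(Z,X),Z],1)
        r=(R.inv()*Rn.from_matrix(T)).as_rotvec()/(np.pi/2)
    print(t.round(4),r.round(4),o['eef_pos'].round(4),o['force'].round(2),round(o['time_s'],2))
E
python3 -c "
from h import *
go(.393,.133,.218,4)"
```

```text
[-8.707e-01 -8.096e-01  8.000e-04] [-0.001  -0.0004 -0.2028] [0.1352 0.5326 0.2179] [-0.09 -0.86  0.72] 0.1
```

Request:
carry_out --pt "-0.87 -0.81 0 0 0 -0.203" --pt "-0.87 -0.81 0 0 0 -0.203" --pt "-0.87 -0.81 0 0 0 -0.203" --pt "-0.87 -0.81 0 0 0 -0.203" --pt "-0.87 -0.81 0 0 0 -0.203" --pt "-0.87 -0.81 0 0 0 -0.203" --pt "-0.87 -0.81 0 0 0 -0.203" --pt "-0.87 -0.81 0 0 0 -0.203" --pt "-0.87 -0.81 0 0 0 -0.203" --pt "-0.87 -0.81 0 0 0 -0.203" --pt "-0.87 -0.81 0 0 0 -0.203" --pt "-0.87 -0.81 0 0 0 -0.203" --claw -0.14

```text
time_s: 1.3
eef_pos: [0.3927, 0.1329, 0.2183]
orientation: [-0.034, 0.999, 0.0, -0.001]
force: [0.1, -0.0, -0.2]
gripper_width: 0.0397
grasp_force: 0.0
```

```bash
python3 -c "
from h import *
go(.393,.134,.018,4)
shot('wrist','w1')
o=robot.observe();print(o['gripper_width'])"
```

```text
[-0.0016  0.0023  0.5006] [ 0.0003 -0.0009 -0.0015] [0.3927 0.1329 0.2183] [ 0.08 -0.01 -0.24] 1.3
0.039860054737849225
```

View pics/w1.png

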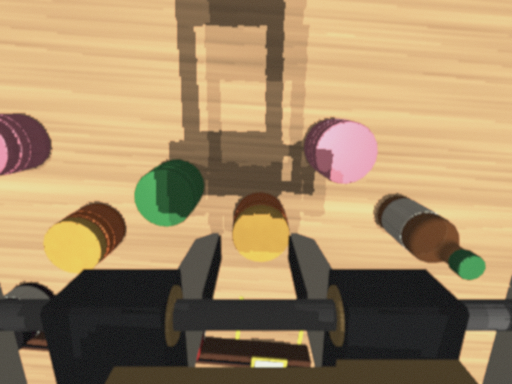

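Wrist view: honey_a at (262,225) lies centred between the fingers' lines. Pink (345,150) and green (168,190) are clear of both sides. Descending behind it.

Request:
carry_out --pt "0 0 0.12 0 0 0" --pt "0 0 0.22 0 0 0" --pt "0 0 0.32 0 0 0" --pt "0 0 0.4 0 0 0" --pt "0 0 0.46 0 0 0" --pt "0 0 0.49 0 0 0" --pt "0 0 0.5 0 0 0" --pt "0 0 0.5 0 0 0"

```text
time_s: 2.15
eef_pos: [0.3921, 0.1344, 0.0185]
orientation: [-0.036, 0.999, 0.0, -0.001]
force: [-0.3, 0.4, 0.1]
gripper_width: 0.0401
grasp_force: 0.0
```

```bash
python3 -c "
from h import *
go(.41,.1365,.018,4)
go(.50,.1525,.018,4)
go(.575,.166,.018,4)"
```

```text
[-0.0451  0.002   0.0011] [ 0.0001 -0.0007  0.0015] [0.3921 0.1344 0.0185] [-0.25  0.41  0.08] 2.15
[-0.2724  0.0257  0.0009] [ 0.0001 -0.0007  0.0015] [0.3921 0.1344 0.0185] [-0.25  0.41  0.08] 2.15
[-0.4618  0.0459  0.0007] [ 0.0001 -0.0007  0.0015] [0.3921 0.1344 0.0185] [-0.25  0.41  0.08] 2.15
```

Request:
carry_out --pt "-0.01 0 0 0 0 0" --pt "-0.02 0.001 0 0 0 0" --pt "-0.03 0.002 0 0 0 0" --pt "-0.04 0.003 0 0 0 0" --pt "-0.05 0.004 0 0 0 0" --pt "-0.06 0.005 0 0 0 0" --pt "-0.07 0.006 0 0 0 0" --pt "-0.08 0.007 0 0 0 0" --pt "-0.09 0.008 0 0 0 0" --pt "-0.1 0.009 0 0 0 0" --pt "-0.11 0.01 0 0 0 0" --pt "-0.12 0.011 0 0 0 0"

```text
time_s: 3.35
eef_pos: [0.4409, 0.1411, 0.0186]
orientation: [-0.035, 0.999, -0.0, 0.0]
force: [-1.9, -0.3, -0.2]
gripper_width: 0.04
grasp_force: 1.0
```

Request:
carry_out --pt "-0.012 0.001 0 0 0 0" --pt "-0.024 0.002 0 0 0 0" --pt "-0.036 0.003 0 0 0 0" --pt "-0.048 0.005 0 0 0 0" --pt "-0.06 0.006 0 0 0 0" --pt "-0.072 0.007 0 0 0 0" --pt "-0.084 0.008 0 0 0 0" --pt "-0.096 0.01 0 0 0 0" --pt "-0.108 0.011 0 0 0 0" --pt "-0.12 0.012 0 0 0 0" --pt "-0.132 0.013 0 0 0 0" --pt "-0.144 0.015 0 0 0 0"

```text
time_s: 4.55
eef_pos: [0.4979, 0.1512, 0.0186]
orientation: [-0.035, 0.999, -0.0, -0.0]
force: [-1.8, -0.6, -1.1]
gripper_width: 0.0402
grasp_force: 0.8
```

```bash
cat >> h.py <<'E'
def lids(n,cam='side'):
    P,im,d=shot(cam,n); W=world(P,d); hsv=cv2.cvtColor(im,cv2.COLOR_RGB2HSV)
    Z=W[...,2]; m=(d>0)&(Z>.06)&(Z<.085)&(W[...,0]>.25)&(W[...,0]<.75)&(abs(W[...,1])<.4)&(hsv[...,1]>60)
    k,l,s,c=cv2.connectedComponentsWithStats(m.astype(np.uint8))
    for i in range(1,k):
        if s[i,4]<60: continue
        q=W[l==i]; t=q[q[:,2]>np.percentile(q[:,2],95)-.006]
        (x,y),r=cv2.minEnclosingCircle(t[:,:2].astype(np.float32)); print(round(x,4),round(y,4),'r',round(r,4),'n',s[i,4],np.median(hsv[l==i],0))
E
python3 -c "
from h import *
lids('s2'); lids('c2','scene')
go(.58,.167,.018,4)"
```

```text
0.6087 -0.1759 r 0.0332 n 88 [ 16. 120.  94.]
0.3729 -0.1574 r 0.0348 n 472 [172. 114. 209.]
0.4819 -0.0685 r 0.034 n 501 [ 22. 243. 208.]
0.6219 0.0572 r 0.0294 n 127 [  1. 227. 151.]
0.4165 0.0366 r 0.034 n 691 [ 68. 214. 132.]
0.3526 0.227 r 0.0335 n 1315 [172. 112. 209.]
0.4309 0.331 r 0.025 n 175 [ 15. 132.  60.]
0.3454 0.2315 r 0.0249 n 121 [172.  93. 242.]
0.3735 -0.1589 r 0.0339 n 479 [173.  90. 243.]
0.4147 0.0333 r 0.0335 n 504 [ 59. 124. 164.]
0.4394 0.3229 r 0.0247 n 160 [ 14. 141.  88.]
0.4799 -0.0703 r 0.0346 n 610 [ 22. 166. 243.]
0.5289 0.1566 r 0.0409 n 752 [ 19. 173. 136.]
0.6068 -0.1766 r 0.0342 n 842 [ 13. 102.  77.]
0.6148 0.0446 r 0.0336 n 855 [  2. 191. 211.]
[-0.2053  0.025   0.0023] [0.0001 0.001  0.0001] [0.4988 0.1513 0.0188] [ 0.09  0.07 -0.3 ] 4.65
```

Request:
carry_out --pt "-0.014 0.002 0 0 0 0" --pt "-0.028 0.005 0 0 0 0" --pt "-0.042 0.008 0 0 0 0" --pt "-0.056 0.01 0 0 0 0" --pt "-0.07 0.013 0 0 0 0" --pt "-0.084 0.016 0 0 0 0" --pt "-0.098 0.018 0 0 0 0" --pt "-0.112 0.021 0 0 0 0" --pt "-0.126 0.024 0 0 0 0" --pt "-0.14 0.027 0 0 0 0" --pt "-0.152 0.029 0 0 0 0" --pt "-0.162 0.03 0 0 0 0"

```text
time_s: 5.85
eef_pos: [0.5618, 0.1678, 0.0186]
orientation: [-0.035, 0.999, 0.0, 0.0]
force: [-3.0, -0.5, 2.5]
gripper_width: 0.04
grasp_force: 1.8
```

```bash
python3 -c "
from h import *
go(.585,.1718,.018,4)
P,im,d=shot('side','s3')
cv2.imwrite('pics/s3c.png',cv2.resize(im[100:300,90:350,::-1],None,fx=2.8,fy=2.8))"
```

```text
[-0.0587  0.0059  0.0016] [0.0001 0.     0.0002] [0.5618 0.1678 0.0186] [-3.04 -0.52  2.48] 5.85
```

View pics/s3c.png

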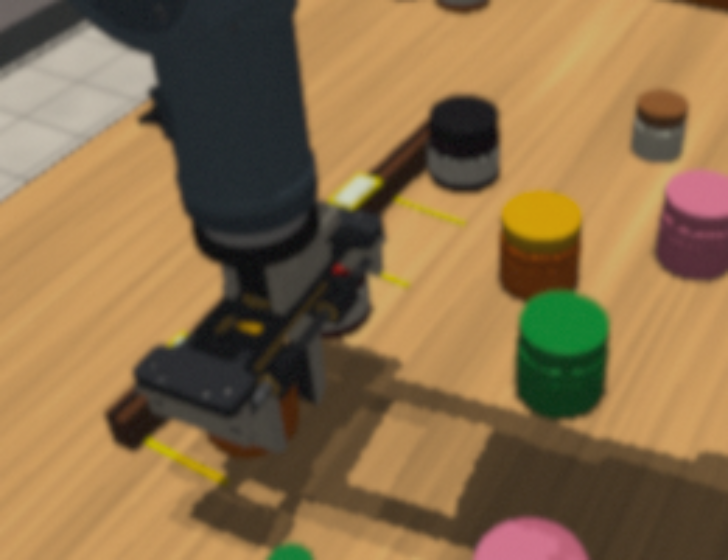

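The side crop shows the jar in the cradle (about 250,430), inside the outer tape line (185,460), with roughly 23 mm left to the rail. Finishing slowly.

Request:
carry_out --pt "-0.01 0.001 0 0 0 0" --pt "-0.02 0.002 0 0 0 0" --pt "-0.028 0.003 0 0 0 0" --pt "-0.036 0.004 0 0 0 0" --pt "-0.042 0.005 0 0 0 0" --pt "-0.047 0.005 0 0 0 0" --pt "-0.05 0.006 0 0 0 0" --pt "-0.052 0.006 0 0 0 0"

```text
time_s: 6.7
eef_pos: [0.582, 0.1715, 0.0186]
orientation: [-0.035, 0.999, -0.0, -0.0]
force: [-3.1, -0.1, 2.2]
gripper_width: 0.04
grasp_force: 1.8
```

Request:
carry_out --pt "-0.002 0 0 0 0 0" --pt "-0.004 0 0 0 0 0" --pt "-0.006 0 0 0 0 0" --pt "-0.006 0 0 0 0 0"

```text
time_s: 7.1
eef_pos: [0.5839, 0.1717, 0.0186]
orientation: [-0.035, 0.999, 0.0, -0.0]
force: [-5.0, -0.0, 2.6]
gripper_width: 0.0399
grasp_force: 2.3
```

Request:
carry_out --pt "-0.002 0 0 0 0 0" --pt "-0.003 0 0 0 0 0" --pt "-0.003 0 0 0 0 0"

```text
time_s: 7.4
eef_pos: [0.584, 0.1717, 0.0185]
orientation: [-0.035, 0.999, -0.0, -0.002]
force: [-7.2, -0.6, 5.6]
gripper_width: 0.04
grasp_force: 3.7
```

Request:
carry_out --pt "-0.001 0 0 0 0 0" --pt "-0.002 0 0 0 0 0" --pt "-0.002 0 0 0 0 0"

```text
time_s: 7.7
eef_pos: [0.584, 0.1717, 0.0185]
orientation: [-0.035, 0.999, -0.0, -0.002]
force: [-9.0, -1.3, 6.0]
gripper_width: 0.04
grasp_force: 4.8
```

Force climbs while the tool stays put, so the jar is against the rail. Backing straight off, then up.

Request:
carry_out --pt "0.005 0 0 0 0 0" --pt "0.015 0 0 0 0 0" --pt "0.04 0 0 0 0 0" --pt "0.08 0 0 0 0 0" --pt "0.12 0 0 0 0 0" --pt "0.15 0 0 0 0 0" --pt "0.15 0 -0.1 0 0 0" --pt "0.15 0 -0.2 0 0 0" --pt "0.15 0 -0.3 0 0 0" --pt "0.15 0 -0.4 0 0 0" --pt "0.15 0 -0.45 0 0 0" --pt "0.15 0 -0.45 0 0 0"

```text
time_s: 8.9
eef_pos: [0.5286, 0.1679, 0.2025]
orientation: [-0.035, 0.999, 0.0, 0.004]
force: [0.7, 0.4, -0.2]
gripper_width: 0.0403
grasp_force: 0.0
```

```bash
python3 -c "
from h import *
lids('c4','scene')
go(.424,-.0755,.198,3)"
```

```text
0.3516 0.2254 r 0.0334 n 459 [173.  94. 240.]
0.3722 -0.1595 r 0.034 n 473 [173.  91. 242.]
0.414 0.0352 r 0.0341 n 523 [ 59. 124. 162.]
0.4374 0.3234 r 0.025 n 166 [ 14. 141.  89.]
0.4795 -0.0714 r 0.0337 n 616 [ 22. 168. 242.]
0.6068 -0.1774 r 0.0337 n 840 [ 13. 100.  75.]
0.6145 0.045 r 0.0337 n 853 [  2. 192. 208.]
0.6208 0.1739 r 0.0334 n 880 [ 22. 169. 241.]
[ 0.3002 -0.5884  0.0037] [0.0001 0.0026 0.0113] [0.5273 0.1677 0.2   ] [ 0.11 -0.15 -0.72] 8.95
```

honey_a sits at (0.621, 0.174), within 1 mm of target. Now honey_b.

Request:
carry_out --pt "0.3 -0.588 0 0 0 0" --pt "0.3 -0.588 0 0 0 0" --pt "0.3 -0.588 0 0 0 0" --pt "0.3 -0.588 0 0 0 0" --pt "0.3 -0.588 0 0 0 0" --pt "0.3 -0.588 0 0 0 0" --pt "0.3 -0.588 0 0 0 0" --pt "0.3 -0.588 0 0 0 0"

```text
time_s: 9.75
eef_pos: [0.4226, -0.075, 0.1974]
orientation: [-0.034, 0.999, 0.001, -0.001]
force: [0.3, -0.1, 0.3]
gripper_width: 0.0399
grasp_force: 0.0
```

```bash
python3 -c "
from h import *
go(.424,-.0755,.018,4)"
```

```text
[-0.0043 -0.0022  0.4484] [ 0.001  -0.0011 -0.0007] [ 0.4226 -0.075   0.1974] [ 0.3  -0.13  0.27] 9.75
```

Request:
carry_out --pt "0 0 0.1 0 0 0" --pt "0 0 0.2 0 0 0" --pt "0 0 0.29 0 0 0" --pt "0 0 0.37 0 0 0" --pt "0 0 0.42 0 0 0" --pt "0 0 0.44 0 0 0" --pt "0 0 0.448 0 0 0" --pt "0 0 0.448 0 0 0"

```text
time_s: 10.55
eef_pos: [0.4237, -0.0749, 0.0196]
orientation: [-0.036, 0.999, -0.0, 0.0]
force: [-0.1, -0.5, 0.7]
gripper_width: 0.0398
grasp_force: 0.0
```

```bash
python3 -c "
from h import *
go(.5762,-.0622,.018,4)"
```

```text
[-0.3826  0.0047  0.004 ] [-0.      0.0001  0.0009] [ 0.4237 -0.0749  0.0196] [-0.13 -0.5   0.68] 10.55
```

Request:
carry_out --pt "-0.01 0 0 0 0 0" --pt "-0.02 0 0 0 0 0" --pt "-0.03 0 0 0 0 0" --pt "-0.04 0 0 0 0 0" --pt "-0.05 0 0 0 0 0" --pt "-0.06 0 0 0 0 0" --pt "-0.07 0.001 0 0 0 0" --pt "-0.08 0.001 0 0 0 0" --pt "-0.09 0.001 0 0 0 0" --pt "-0.1 0.001 0 0 0 0" --pt "-0.11 0.001 0 0 0 0" --pt "-0.12 0.001 0 0 0 0"

```text
time_s: 11.75
eef_pos: [0.4714, -0.0716, 0.0194]
orientation: [-0.035, 0.999, 0.0, 0.0]
force: [-2.0, -0.2, 0.4]
gripper_width: 0.04
grasp_force: 1.4
```

Request:
carry_out --pt "-0.012 0 0 0 0 0" --pt "-0.024 0 0 0 0 0" --pt "-0.036 0 0 0 0 0" --pt "-0.048 0.001 0 0 0 0" --pt "-0.06 0.001 0 0 0 0" --pt "-0.072 0.001 0 0 0 0" --pt "-0.084 0.001 0 0 0 0" --pt "-0.096 0.002 0 0 0 0" --pt "-0.108 0.002 0 0 0 0" --pt "-0.12 0.002 0 0 0 0" --pt "-0.132 0.002 0 0 0 0" --pt "-0.14 0.002 0 0 0 0"

```text
time_s: 12.95
eef_pos: [0.5275, -0.0669, 0.0194]
orientation: [-0.035, 0.999, -0.0, 0.0]
force: [-2.0, -0.6, -0.0]
gripper_width: 0.0398
grasp_force: 1.1
```

```bash
python3 -c "
from h import *
lids('c5','scene')
go(.5762,-.0622,.018,4)"
```

```text
0.3518 0.2248 r 0.0338 n 469 [172.  88. 245.]
0.3733 -0.1626 r 0.0331 n 242 [172.  90. 244.]
0.414 0.0377 r 0.0325 n 329 [ 60. 124. 142.]
0.4408 0.3223 r 0.0246 n 186 [ 14. 140.  96.]
0.558 -0.0683 r 0.04 n 772 [ 19. 170. 106.]
0.6058 -0.1782 r 0.035 n 840 [ 12. 101.  75.]
0.6147 0.0449 r 0.0334 n 856 [  2. 191. 216.]
0.6202 0.1733 r 0.0339 n 883 [ 23. 165. 246.]
[-0.1212  0.0036  0.0039] [-0.0002  0.0006  0.0002] [ 0.5279 -0.067   0.0195] [ 0.21 -0.16 -0.61] 13.0
```

Request:
carry_out --pt "-0.012 0 0 0 0 0" --pt "-0.024 0.001 0 0 0 0" --pt "-0.036 0.001 0 0 0 0" --pt "-0.048 0.001 0 0 0 0" --pt "-0.06 0.002 0 0 0 0" --pt "-0.072 0.002 0 0 0 0" --pt "-0.084 0.003 0 0 0 0" --pt "-0.094 0.003 0 0 0 0" --pt "-0.102 0.003 0 0 0 0" --pt "-0.108 0.004 0 0 0 0" --pt "-0.112 0.004 0 0 0 0" --pt "-0.114 0.004 0 0 0 0"

```text
time_s: 14.2
eef_pos: [0.5723, -0.0621, 0.0194]
orientation: [-0.035, 0.999, 0.0, -0.0]
force: [-2.0, -0.4, 0.4]
gripper_width: 0.0398
grasp_force: 1.3
```

Request:
carry_out --pt "-0.002 0 0 0 0 0" --pt "-0.004 0 0 0 0 0" --pt "-0.006 0 0 0 0 0" --pt "-0.007 0 0 0 0 0" --pt "-0.007 0 0 0 0 0"

```text
time_s: 14.7
eef_pos: [0.5751, -0.062, 0.0195]
orientation: [-0.035, 0.999, -0.0, 0.0]
force: [-2.3, -0.5, 0.3]
gripper_width: 0.0404
grasp_force: 1.1
```

Request:
carry_out --pt "-0.002 0 0 0 0 0" --pt "-0.003 0 0 0 0 0" --pt "-0.003 0 0 0 0 0"

```text
time_s: 15.0
eef_pos: [0.5759, -0.0619, 0.0194]
orientation: [-0.035, 0.999, 0.0, -0.0]
force: [-3.0, -0.3, 2.1]
gripper_width: 0.0398
grasp_force: 1.9
```

Request:
carry_out --pt "-0.002 0 0 0 0 0" --pt "-0.003 0 0 0 0 0" --pt "-0.003 0 0 0 0 0"

```text
time_s: 15.3
eef_pos: [0.576, -0.0619, 0.0193]
orientation: [-0.035, 0.999, 0.0, -0.001]
force: [-6.6, -2.1, 4.0]
gripper_width: 0.0398
grasp_force: 3.5
```

Request:
carry_out --pt "-0.001 0 0 0 0 0" --pt "-0.003 0 0 0 0 0" --pt "-0.003 0 0 0 0 0"

```text
time_s: 15.6
eef_pos: [0.5761, -0.0618, 0.0193]
orientation: [-0.035, 0.999, 0.0, -0.003]
force: [-10.0, -2.2, 6.7]
gripper_width: 0.0401
grasp_force: 5.1
```

Rail contact again. Retreating.

Request:
carry_out --pt "0.005 0 0 0 0 0" --pt "0.015 0 0 0 0 0" --pt "0.04 0 0 0 0 0" --pt "0.08 0 0 0 0 0" --pt "0.12 0 0 0 0 0" --pt "0.14 0 0 0 0 0" --pt "0.14 0 -0.1 0 0 0" --pt "0.14 0 -0.2 0 0 0" --pt "0.14 0 -0.3 0 0 0" --pt "0.14 0 -0.4 0 0 0" --pt "0.14 0 -0.45 0 0 0" --pt "0.14 0 -0.45 0 0 0"

```text
time_s: 16.8
eef_pos: [0.5251, -0.0663, 0.2032]
orientation: [-0.035, 0.999, -0.001, 0.004]
force: [-0.5, 0.3, 0.3]
gripper_width: 0.0404
grasp_force: 0.0
```

Request:
carry_out --pt "0.1 0 -0.1 0 0 0" --pt "0.2 0 -0.2 0 0 0" --pt "0.3 0 -0.25 0 0 0" --pt "0.35 0 -0.25 0 0 0" --pt "0.35 0 -0.25 0 0 0" --pt "0.35 0 -0.25 0 0 0"

```text
time_s: 17.4
eef_pos: [0.383, -0.0754, 0.2986]
orientation: [-0.035, 0.999, 0.0, 0.0]
force: [1.5, 0.5, 0.4]
gripper_width: 0.0401
grasp_force: 0.0
```

```bash
python3 -c "
from h import *
lids('c6','scene'); lids('s6')
im=cv2.imread('pics/c6.png'); cv2.imwrite('pics/c6c.png',cv2.resize(im[120:280,95:395],None,fx=2.6,fy=2.6))"
```

```text
0.3519 0.2248 r 0.0338 n 463 [174.  97. 232.]
0.3708 -0.1591 r 0.0344 n 481 [ 12. 101. 137.]
0.4144 0.0351 r 0.0339 n 518 [ 59. 124. 150.]
0.4386 0.3227 r 0.0252 n 164 [ 14.  141.   81.5]
0.607 -0.1782 r 0.0339 n 836 [14. 99. 68.]
0.6122 -0.0591 r 0.0337 n 855 [ 21. 172. 233.]
0.6143 0.0452 r 0.0343 n 862 [  3. 191. 195.]
0.62 0.1737 r 0.0336 n 879 [ 21. 171. 233.]
0.6092 -0.1772 r 0.0333 n 87 [ 16. 123.  79.]
0.6142 -0.0576 r 0.0334 n 434 [ 22. 240. 170.]
0.3749 -0.1576 r 0.0339 n 466 [173. 117.  95.]
0.6159 0.0471 r 0.0332 n 544 [  1. 235. 141.]
0.4162 0.0364 r 0.0342 n 692 [ 68. 212. 108.]
0.6212 0.176 r 0.0334 n 753 [ 22. 240. 171.]
0.3526 0.2266 r 0.0339 n 1310 [172. 112. 173.]
0.4318 0.3299 r 0.0253 n 182 [ 15.  129.5  50. ]
```

View pics/c6c.png

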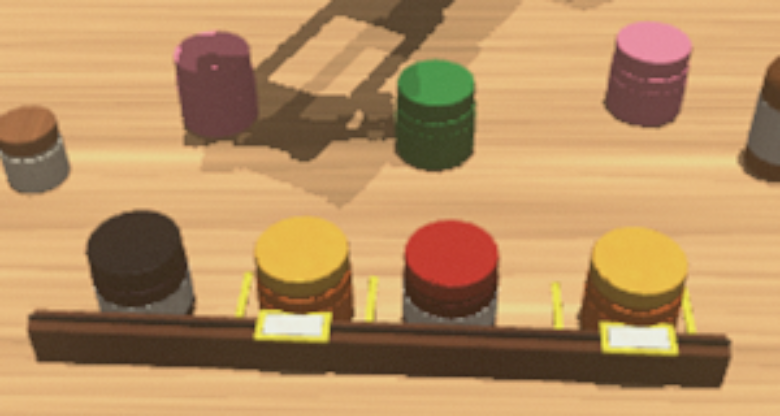

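Both honey jars, at crop (303,265) and (638,275), stand upright against the rail between their tape lines. Everything else is where it was.

```bash
python3 -c "
from plant import robot
print(robot.close_job())"
```

```text
the job is handed in; nothing more can be done
None
```

I pushed both honey jars into their marked places; the last pictures show them upright against the rail between the tape lines with nothing else moved, and I handed the job in at about 17.5 s (no verdict was returned).

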